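# Uncover the pan and take its temperature with the infrared thermometer

### The arm

A 6-joint arm with a two-finger parallel gripper is mounted at the origin on a cart in front of the work surface, level with it; the furniture and walls round the work are solid. World frame = base frame: x ahead of the robot, y to its left, z up, the work surface at z = 0. Lengths are in m, angles in rad, forces in N, time in s.
With the tool pointing down it reaches from about 0.425 to 0.95 m from the base axis. Payload 3.5 kg.
Tool frame: the origin (TCP) lies between the finger pads; the fingertips stand 19 mm ahead of it and the grasp point (between the pads) is the TCP (ctrl.nose_length is the distance from the TCP to the fingertips, in m); z points along the fingers, y is the line along which they close (so a half turn about z gives the same grasp; the last joint's range is limited). The gripper opens to 85 mm and grips with 20 to 120 N. Pads are 22 mm wide; open, the fingers measure 114 mm over their backs; the gripper's body (76 mm by 85 mm) begins 54 mm behind the grasp point. The pads swing forward as they close: fully open they stand 13 mm farther back than shut.
Start: joints at [-1.358, 0.286, 1.577, -0, 1.279, -0.15], TCP at [0.24, -0.631, 0.25] pointing down, gripper open.
Joint ranges: [-2.77, 2.77], [-0.9, 2.22], [0.21, 2.48], [-1.53, 4.67], [0.24, 2.81], [-2.84, 2.84]. Speed limits (rad/s): [2.79, 2.79, 3.14, 3.14, 3.14, 3.14].

### API

Orientations are given as a unit quaternion [x, y, z, w].
In Python, from plant import ctrl gives the robot as it stands.
- The arm moves only by the tool apply_moves, never from a script. Its argument "series" is a list of rows, each a list of 6 numbers: the shift along the world's x, y, z scaled (see below), then the turn, a rotation vector about the world's x, y, z scaled (see below). A call has 1 to 20 rows; each row is the pose to reach, as a shift and turn from the pose commanded when the call began; what a row does not reach only later rows make up. The controller multiplies each number of a shift by 0.8 m and each number of a turn by 45 degrees. A row lasts 1/8 s, in which the tool goes at most 62.5 mm and 10.7 degrees, less where a joint would pass 70% of its speed; a pose out of reach is approached as far as the arm can. A call with a number of a shift or a turn outside -1 to 1 is refused whole. A call with a gripper value outside its range is refused whole. "jaw" is the opening, from 0 (shut) to 1 (fully open), set as the call begins (left out, the last holds). The fingers move at their own pace and stop on an object; "squeeze" is the grip in N (left out, the last holds). Time passes only in rows, so rows that repeat a pose let the fingers close. It gives the time, the measured TCP pose, the force, the opening and the grip force at its end, in the units of the state.
- ctrl.get_state(): the state, without advancing time (a new reading comes with each control period).
- ctrl.read_camera(name): name is "side" or "top" or "wrist"; returns the picture (420x560x3 uint8, red, green, blue); there is no depth.
- ctrl.get_calibration(name): a dict with "fx", "fy", "cx", "cy" (pixels), "dist_coeffs" ([k1, k2, p1, p2, k3] as OpenCV has them; the pictures are not rectified), "xyz" and "orientation" of the camera in the world; the wrist camera has in their place "hand_eye" (4x4, takes a point from camera to tool coordinates, whose origin is the TCP and whose axes are the flange's). Camera axes: x right, y up, looking along -z (the intrinsics and any distortion apply to the point x, -y, -z); pixel columns grow to the right and rows downward; lengths in m; the calibration is good to about 2 mm. A picture is of the moment at which its call begins: read the wrist's pose just before it. get_calibration takes no time and is no camera call.
- ctrl.sign_off(): hands the job in; it is judged then, once.
Trained networks look in the newest picture that a camera, given by its name, has taken for a name from the list of things; names that differ only in an ending like _2 or _b are one class to them, and where a whole thing is asked for, a point or a joint stands for the part that bears it (a point fixed in the world has none). Each returns a list of dicts, best first, with "p" (0 to 1); they miss things now and then, are a little off and sometimes report something else, mostly with a low value. They report only what shows in the picture. A call takes as long as a camera call.
- ctrl.boxes_of(thing, camera): "xy" ([column, row] as shares, 0 to 1, of the picture: columns of its width, rows of its height, amid what is visible of it).
- ctrl.silhouettes(thing, camera): "pixels" (420x560 bool, what is visible of it) and "xy" ([column, row] as shares, 0 to 1, of the picture: columns of its width, rows of its height, amid what is visible of it).
The state is a dict: "time": time; "qpos": joint angles; "dq": joint speeds; "joint_efforts": joint torques, N m; "eef_pos": TCP position; "tcp_rot": TCP orientation; "contact_force": force on the tool from outside, world axes, zero at the start; "wrist_torque": the same for the moment, N m; "opening": opening from 0.0 (shut) to 1.0 (fully open); "finger_force": force on a finger pad.
Only numpy, scipy, OpenCV 4.12 (cv2) and the standard library are available. Lean on these libraries where they do the work, as an engineer would, in place of code of your own. Each camera call takes 0.05 s, during which the arm holds its last target. There are 200 camera calls.

### The job

Before anything goes into the covered frying pan on the hob its heat has to be checked, and the thermometer cannot see through the glass lid: lift the lid off by its knob, lay it down on the round cork trivet, knob up and centred, and let go of it. Then draw the pistol-shaped infrared thermometer straight up out of its stand and tip its nose over so that it looks steeply down (about 50 to 60 degrees below level) at the middle of the pan's floor, with the lens 15 to 20 cm from it. Finish while still holding it there, raised, steady and clear of pan, hob and stand, for the reading to settle; do not shift or tip the pan, the stand or the things standing around.

Things in the scene. Friction and masses are not known exactly. Their poses are not given: they have to be found in the camera images.
- hob: black one-ring table-top induction hob, a box 250 mm (its x) by 215 mm (its y) by 55 mm high, fixed on the left half of the worktop. Origin: centre of its underside; x points away from the robot (at yaw 0), z up. A tall kettle and other fixed appliances line the back of the worktop from about x = 0.70 on
- pan: small dark frying pan on the hob, loose, 0.95 kg: 168 mm across the rim, 45 mm high, wall 3 mm, floor 4 mm thick and about 130 mm across; a black stick handle runs from the rim along its +x to 225 mm from the centre, rising to about 65 mm. Origin: centre of its underside, z up
- pan_mid (a point): the target: middle of the pan's floor on the inside, 4 mm above the pan's underside; axes as the pan
- lid: round glass lid with steel rim on the pan, 174 mm across, about 0.32 kg. Origin: centre of the underside of its edge, which rests on the pan's rim (45 mm above the pan's underside); z up through the knob. A step 146 mm across reaches 6 mm down into the pan with 5 mm play; the dome above reaches z = 16 mm. On the trivet it stands on that step, its origin 14 mm above the worktop
- lid_knob (a point): point to grip on the lid's knob, on its axis, 40 mm above the lid's origin. The knob is an upright round black cylinder 35 mm across from 31 to 46 mm above the lid's origin, tapering to 26 mm at its ends at 24 and 51 mm, on a thin neck above the glass
- trivet: round flat cork mat, 184 mm across and 8 mm thick, fixed on the right half of the worktop; here the lid goes. Origin: centre of its underside, z up
- stand: black desk stand behind the trivet on the right, loose, 0.9 kg: foot plate 118 by 100 by 11 mm with an upright open rectangular socket in its middle, inside 37.5 mm (x) by 33.5 mm (y), walls 4.5 mm, floor at z = 11 mm, rim at z = 64 mm. Origin: centre of the underside below the socket; x is the way the thermometer's nose points, z up
- thermometer: pistol-shaped infrared thermometer, grey and black, 0.22 kg, its upright handle (32 by 28 mm, 104 long) in the stand's socket with 2.7 mm play: it must rise 53 mm to come free. On top lies the barrel, 108 mm long, 40 wide, 42 high, its nose 15 degrees above level. Small trigger in front. Origin: centre of the handle's foot; z up the handle, x to the nose side (level in the stand), y left
- barrel (a point): middle of the thermometer's barrel, the place to grip it across its 40 mm width (from above, fingers on its two flat sides): 12 mm ahead of and 118 mm above the thermometer's origin; near its centre of mass; axes as the thermometer body
- lens (a point): centre of the lens at the tip of the nose, 64 mm from the point barrel along the barrel's axis (74 mm ahead of and 135 mm above the thermometer's origin). Its x axis is the line of sight, out of the nose along the barrel (pitched up 15 degrees from the thermometer's own x); y left as the thermometer's; z out of the barrel's top
- salt: salt shaker with a grey domed top, 44 mm across, 90 mm high, standing at the back between hob and stand; leave it alone. Origin: centre of its underside
- mug: cream stoneware mug upside down on a square coaster to the right of the trivet, 71 mm across, 106 mm with its handle, 85 mm high; leave it alone. Origin: centre of its underside
- glass: ribbed greenish tumbler standing upside down to the right of the stand, 69 mm across, 104 mm high; leave it alone. Origin: centre of its underside

How it is judged:
By the outcome, as a careful person would: the job done as asked, in the order asked, and still so for the second after the job is handed in, while the arm keeps its last pose, push and grip.
It also fails if it takes over 51 s, if anything falls off the work surface, if the arm or the gripper's body presses on something with over 40 N, if the wrist force passes 120 N, or if a joint passes its speed limit or range.

## Working session

There is one attempt and no reset: what is moved stays moved. The work goes in short steps, Python scripts to look and compute and a tool call to move; the robot and the scene stay as the last step left them, time stands still between calls to the robot, and variables do not carry over. Pictures are saved under pics/ and viewed, at most 10 in all, crops included, and the job is handed in when it is done.

Besides the shell and the picture viewer there is one more tool, called after "Call:" as a command line: name --pt "numbers of a row" for each row, then --argument value for the rest. apply_moves: Moves the arm, as the interface text tells. Shifts and turns lie within -1 to 1; 1 stands for 0.8 m of shift or 45 degrees of turn. Its arguments: {"type":"object","properties":{"series":{"type":"array"},"jaw":{"type":"number"},"squeeze":{"type":"number"}},"required":["series"]}

```bash
ls; mkdir -p pics
cat > h.py <<'E'
import numpy as np, cv2
from scipy.spatial.transform import Rotation as R
from plant import ctrl
def cam(name, st=None):
    c=ctrl.get_calibration(name)
    K=np.array([[c['fx'],0,c['cx']],[0,c['fy'],c['cy']],[0,0,1.]]); D=np.array(c['dist_coeffs'],float)
    T=np.eye(4)
    if 'hand_eye' in c:
        st=st or ctrl.get_state(); B=np.eye(4); B[:3,:3]=R.from_quat(st['tcp_rot']).as_matrix(); B[:3,3]=st['eef_pos']
        T=B@np.array(c['hand_eye'])
    else:
        T[:3,:3]=R.from_quat(c['orientation']).as_matrix(); T[:3,3]=c['xyz']
    return K,D,T
def ray(cm,px):
    K,D,T=cm; u=cv2.undistortPoints(np.array([[px]],float),K,D)[0,0]
    d=T[:3,:3]@np.array([u[0],-u[1],-1]); return T[:3,3],d/np.linalg.norm(d)
def onz(cm,px,z):
    o,d=ray(cm,px); return o+d*(z-o[2])/d[2]
def proj(cm,P):
    K,D,T=cm; p=(np.atleast_2d(P)-T[:3,3])@T[:3,:3]; p=p*[1,-1,-1]
    return cv2.projectPoints(p,np.zeros(3),np.zeros(3),K,D)[0][:,0]
def save(name,im): cv2.imwrite(name,im[:,:,::-1])
E
python3 - <<'E'
from h import *
for n in('top','side'):
    save(f'pics/{n}0.png',ctrl.read_camera(n)); cm=cam(n); print(n,cm[2].round(3).tolist(),cm[0][0,0],cm[1])
    for t in('hob','pan','lid','lid_knob','trivet','stand','thermometer','salt','mug','glass'):
        s=ctrl.silhouettes(t,n)
        for q in s[:2]:
            m=q['pixels'];ys,xs=np.nonzero(m);print(t,round(q['p'],2),(np.array(q['xy'])*[560,420]).round(),m.sum(),xs.min(),xs.max(),ys.min(),ys.max())
print(ctrl.get_state(), ctrl.nose_length, ctrl.get_calibration('wrist'))
E
```

```text
pics
top [[-0.046, 0.977, -0.208, 0.329], [-0.999, -0.045, 0.007, -0.074], [-0.003, 0.208, 0.978, 1.283], [0.0, 0.0, 0.0, 1.0]] 449.7084915486588 [-0.05866607  0.          0.          0.          0.        ]
hob 0.87 [175. 259.] 3507 119 208 187 287
hob 0.37 [300. 267.] 3248 267 331 234 297
pan 0.84 [102. 251.] 417 78 127 241 265
lid 0.69 [157. 224.] 3327 124 188 197 260
lid 0.18 [325. 172.] 810 300 345 162 188
lid_knob 0.87 [154. 227.] 3235 124 188 197 260
trivet 0.96 [301. 265.] 3295 267 331 233 297
trivet 0.49 [217. 173.] 229 210 224 165 184
stand 0.84 [321. 192.] 815 299 342 178 206
thermometer 0.78 [323. 176.] 782 300 345 162 188
salt 0.51 [216. 172.] 202 210 223 166 184
mug 0.73 [388. 265.] 801 373 407 247 280
glass 0.58 [381. 179.] 599 366 395 167 194
glass 0.27 [174. 259.] 3684 118 208 187 288
side [[-0.737, 0.577, -0.351, 0.132], [-0.675, -0.621, 0.398, 0.445], [0.012, 0.531, 0.848, 1.183], [0.0, 0.0, 0.0, 1.0]] 510.6819289578735 [-0.08357432  0.          0.          0.          0.        ]
hob 0.73 [221. 334.] 5247 138 274 254 383
hob 0.35 [293. 145.] 883 271 314 136 167
pa
[... 1030 characters left out ...]
5, -0.75065359, -0.04692117]), 'wrist_torque': array([-0.0110958 ,  0.00024831, -0.0048225 ]), 'finger_force': 0.0, 'opening': 0.9991463056551348} 0.019 {'fx': 378.23263829244553, 'fy': 378.23263829244553, 'cx': 276.21451685086043, 'cy': 219.13763158783908, 'dist_coeffs': array([-0.08887157,  0.        ,  0.        ,  0.        ,  0.        ]), 'hand_eye': array([[-1.30338019e-03,  9.48127561e-01,  3.17887447e-01,
         8.13273527e-02],
       [ 9.99999151e-01,  1.23443540e-03,  4.18314280e-04,
         8.04887971e-04],
       [ 4.20378141e-06,  3.17887723e-01, -9.48128365e-01,
        -1.23595366e-01],
       [ 0.00000000e+00,  0.00000000e+00,  0.00000000e+00,
         1.00000000e+00]])}
```

View pictures.

View pics/top0.png

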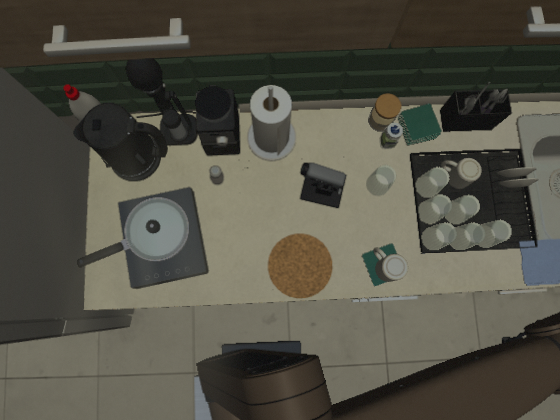

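View pics/side0.png

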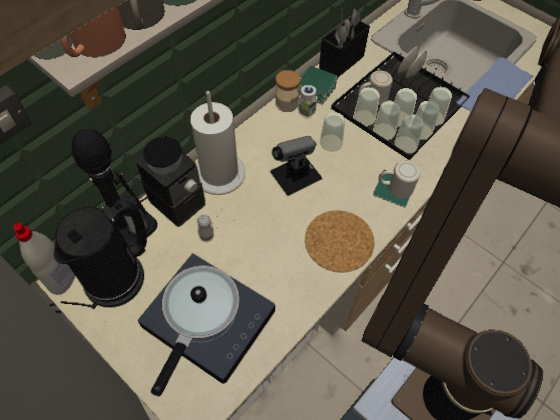

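The top view shows the lid at (157,228) with its knob at (153,227), the pan handle running left to (80,262), the trivet at (300,266), and the thermometer with its nose to the left at (303,170), stand foot around (322,190). The side view agrees: knob (198,294), trivet (339,241), nose (277,157).

Run:
```python
from h import *
ct,cs=cam('top'),cam('side')
it,is_=cv2.imread('pics/top0.png'),cv2.imread('pics/side0.png')
def blob(im,x,y,r,th):
    g=cv2.cvtColor(im,cv2.COLOR_BGR2GRAY)[y-r:y+r+1,x-r:x+r+1]; ys,xs=np.nonzero(g<th); return np.array([xs.mean()+x-r,ys.mean()+y-r]),len(xs)
def tri(a,b):
    o1,d1=ray(ct,a);o2,d2=ray(cs,b); A=np.stack([d1,-d2],1); s=np.linalg.lstsq(A,o2-o1,rcond=None)[0]
    p,q=o1+s[0]*d1,o2+s[1]*d2; return ((p+q)/2).round(4),np.linalg.norm(p-q).round(4)
k1=blob(it,153,227,11,80);k2=blob(is_,198,294,13,80);print(k1,k2,tri(k1[0],k2[0]))
for n,c in(('top',ct),('side',cs)):
    ctrl.read_camera(n)
    m={t:ctrl.silhouettes(t,n)[0]['pixels'].astype(np.uint8) for t in('trivet','stand','thermometer','lid','hob','salt')}
    for t,z in(('trivet',.008),('lid',.1),('hob',.055)):
        cn=max(cv2.findContours(m[t],0,1)[0],key=cv2.contourArea)[:,0].astype(float)
        w=np.array([onz(c,p,z)[:2] for p in cn]).astype(np.float32)
        print(n,t,cv2.minEnclosingCircle(w),'rect',cv2.minAreaRect(w),cv2.fitEllipse(w)[:2])
    cn=max(cv2.findContours(m['stand'],0,1)[0],key=cv2.contourArea)[:,0].astype(float)
    w=np.array([onz(c,p,.011)[:2] for p in cn]).astype(np.float32);print('stand',cv2.minAreaRect(w))
    cn=max(cv2.findContours(m['thermometer'],0,1)[0],key=cv2.contourArea)[:,0].astype(float)
    w=np.array([onz(c,p,.145)[:2] for p in cn]).astype(np.float32);print('therm',cv2.minAreaRect(w))
# side/top handle end of pan
print('handle tip', onz(ct,(80,262),.12),onz(cs,(160,386),.12), 'salt',onz(ct,(216,172),.09))
print('lens',tri((304,170),(277,157)))
```

```text
(array([152.73188406, 226.12318841]), 138) (array([198.17368421, 294.35789474]), 190) (array([0.5448, 0.2352, 0.1364]), np.float64(0.0001))Traceback (most recent call last):
  File "<stdin>", line 12, in <module>
IndexError: list index out of range
```

Run:
```python
from h import *
ct,cs=cam('top'),cam('side')
def tri(a,b):
    o1,d1=ray(ct,a);o2,d2=ray(cs,b); A=np.stack([d1,-d2],1); s=np.linalg.lstsq(A,o2-o1,rcond=None)[0]
    p,q=o1+s[0]*d1,o2+s[1]*d2; return ((p+q)/2).round(4),np.linalg.norm(p-q).round(4)
for n,c in(('top',ct),('side',cs)):
    ctrl.read_camera(n)
    for t,z in(('trivet',.008),('lid',.1),('hob',.055),('stand',.011),('thermometer',.14)):
        s=ctrl.silhouettes(t,n)
        if not s: print(n,t,'none');continue
        cn=max(cv2.findContours(s[0]['pixels'].astype(np.uint8),0,1)[0],key=cv2.contourArea)[:,0].astype(float)
        w=np.array([onz(c,p,z)[:2] for p in cn]).astype(np.float32)
        if t in('trivet','lid'): print(n,t,cv2.minEnclosingCircle(w),cv2.fitEllipse(w)[:2])
        else: print(n,t,cv2.minAreaRect(w))
print('handle tip', onz(ct,(80,262),.12),onz(cs,(160,386),.12), 'salt',onz(ct,(216,172),.09))
print('lens',tri((304,170),(277,157)))
```

```text
top trivet ((0.43863382935523987, -0.14599892497062683), 0.09262820333242416) ((0.4388132691383362, -0.14686261117458344), (0.17813661694526672, 0.1802459955215454))
top lid ((0.5439627170562744, 0.23561283946037292), 0.0906062200665474) ((0.5447572469711304, 0.23561784625053406), (0.17369377613067627, 0.17696601152420044))
top hob ((0.530325174331665, 0.2287522554397583), (0.25590094923973083, 0.22111985087394714), 9.474159240722656)
top stand ((0.7142807841300964, 0.083756223320961), (0.05788619816303253, 0.0368146076798439), 24.198286056518555)
top thermometer ((0.658693253993988, -0.2118065357208252), (0.12202700227499008, 0.05928801745176315), 68.0561752319336)
side trivet ((0.43647533655166626, -0.14570920169353485), 0.0948665589094162) ((0.4365154802799225, -0.14579012989997864), (0.18192186951637268, 0.18556472659111023))
side lid ((0.5448818206787109, 0.23512116074562073), 0.08823101222515106) ((0.5449509024620056, 0.23512998223304749), (0.17034634947776794, 0.17384213209152222))
side hob ((0.4595196843147278, 0.22746165096759796), (0.12170665711164474, 0.21903929114341736), 9.862873077392578)
side stand ((0.6594008803367615, -0.22320665419101715), (0.12263331562280655, 0.1034340113401413), 74.79381561279297)
side thermometer ((0.6573420763015747, -0.21050426363945007), (0.0887758657336235, 0.1167127788066864), 5.471890926361084)
handle tip [0.4612098  0.43111597 0.12      ] [0.46113397 0.4229141  0.12      ] salt [0.69771078 0.07325436 0.09      ]
lens (array([ 0.68  , -0.1674,  0.1275]), np.float64(0.0013))
```

Call:
apply_moves --pt "0.388 0.564 0.0625 0 0 1" --pt "0.388 0.564 0.0625 0 0 1" --pt "0.388 0.564 0.0625 0 0 1" --pt "0.388 0.564 0.0625 0 0 1" --pt "0.388 0.564 0.0625 0 0 1" --pt "0.388 0.564 0.0625 0 0 1" --pt "0.388 0.564 0.0625 0 0 1" --pt "0.388 0.564 0.0625 0 0 1" --pt "0.388 0.564 0.0625 0 0 1" --pt "0.388 0.564 0.0625 0 0 1" --pt "0.388 0.564 0.0625 0 0 1" --pt "0.388 0.564 0.0625 0 0 1" --jaw 1

```text
time: 3.35
eef_pos: [0.5493, -0.181, 0.3001]
tcp_rot: [0.84, 0.542, -0.0, -0.0]
contact_force: [0.1, 0.5, 0.2]
opening: 0.998
finger_force: 0.0
```

Run:
```python
from h import *
import pickle
st=ctrl.get_state(); im=ctrl.read_camera('wrist'); save('pics/w1.png',im); c=cam('wrist',st); pickle.dump(c,open('w1.pkl','wb'))
print(st['time'],st['eef_pos'],st['tcp_rot'],st['qpos'])
for t,z in(('trivet',.008),('stand',.011),('thermometer',.14)):
    s=ctrl.silhouettes(t,'wrist')
    if not s: print(t,'none');continue
    cn=max(cv2.findContours(s[0]['pixels'].astype(np.uint8),0,1)[0],key=cv2.contourArea)[:,0].astype(float)
    w=np.array([onz(c,p,z)[:2] for p in cn]).astype(np.float32)
    print(t,s[0]['p'],cv2.minEnclosingCircle(w),cv2.fitEllipse(w)[:2],cv2.minAreaRect(w))
```

```text
3.35 [ 0.5493243  -0.18095573  0.30008544] [ 8.40162298e-01  5.42334994e-01 -2.29269057e-04 -1.23592369e-04] [-4.93461582e-01  3.93437936e-02  1.76506750e+00 -2.89942796e-04
  1.33761929e+00 -6.90259244e-02]
trivet 0.79 ((0.4396374821662903, -0.14831455051898956), 0.09172078222036362) ((0.43972283601760864, -0.14826470613479614), (0.18084318935871124, 0.18154887855052948)) ((0.4396357238292694, -0.14802832901477814), (0.18088944256305695, 0.1817120611667633), 64.72689056396484)
stand 0.69 ((0.6519845128059387, -0.22442710399627686), 0.0673128068447113) ((0.6466063261032104, -0.21648652851581573), (0.07294664531946182, 0.14277800917625427)) ((0.6492317318916321, -0.2234736979007721), (0.11829690635204315, 0.075016550719738), 72.67127990722656)
thermometer 0.65 ((0.6639177203178406, -0.2131405621767044), 0.059653058648109436) ((0.6627883911132812, -0.21235506236553192), (0.05736391991376877, 0.12443844974040985)) ((0.6589183211326599, -0.21124637126922607), (0.1175626739859581, 0.05978182703256607), 66.0545654296875)
```

View pics/w1.png

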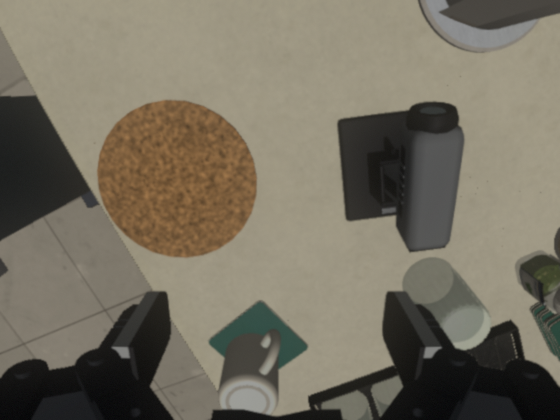

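The wrist view shows the trivet at (178,178) and the thermometer at about (430,180), nose towards the image top at (432,115), over the stand foot. This agrees with the overview cameras.

Call:
apply_moves --pt "-0.0065 0.519 -0.03 0 0 0" --pt "-0.0065 0.519 -0.03 0 0 0" --pt "-0.0065 0.519 -0.03 0 0 0" --pt "-0.0065 0.519 -0.06 0 0 0" --pt "-0.0065 0.519 -0.06 0 0 0" --pt "-0.0065 0.519 -0.1 0 0 0" --pt "-0.0065 0.519 -0.1 0 0 0" --pt "-0.0065 0.519 -0.1 0 0 0" --pt "-0.0065 0.519 -0.1 0 0 0" --pt "-0.0065 0.519 -0.1 0 0 0"

```text
time: 4.8
eef_pos: [0.5456, 0.2342, 0.2215]
tcp_rot: [0.84, 0.542, 0.001, 0.0]
contact_force: [-0.4, -0.5, -0.2]
opening: 1.004
finger_force: 0.0
```

Run:
```python
from h import *
st=ctrl.get_state(); im=ctrl.read_camera('wrist'); save('pics/w2.png',im); c=cam('wrist',st)
print(st['time'],st['eef_pos'],st['qpos'])
for t,z in(('lid',.1),('lid_knob',.14),('pan',.1)):
    s=ctrl.silhouettes(t,'wrist')
    if not s: print(t,'none');continue
    cn=max(cv2.findContours(s[0]['pixels'].astype(np.uint8),0,1)[0],key=cv2.contourArea)[:,0].astype(float)
    w=np.array([onz(c,p,z)[:2] for p in cn]).astype(np.float32)
    print(t,s[0]['p'],np.array(s[0]['xy'])*[560,420],cv2.minEnclosingCircle(w),cv2.fitEllipse(w)[:2])
print(proj(c,[.5448,.2353,.151]),proj(c,[.5448,.2353,.14]))
```

```text
4.8 [0.54561249 0.23420705 0.22145292] [ 2.34798210e-01  1.33552768e-01  1.80985152e+00 -2.53080546e-04
  1.19634465e+00  6.59293166e-01]
lid none
lid_knob 0.78 [278.096 207.312] ((0.5503489375114441, 0.24580635130405426), 0.07413836568593979) ((0.5501449108123779, 0.24570947885513306), (0.1464204341173172, 0.14689427614212036))
pan 0.65 [99.512 64.596] ((0.4876946210861206, 0.37746062874794006), 0.06924156844615936) ((0.4899325370788574, 0.36671286821365356), (0.026867076754570007, 0.17348645627498627))
[[273.66296831 245.22256639]] [[273.74376085 237.99220636]]
```

View pics/w2.png

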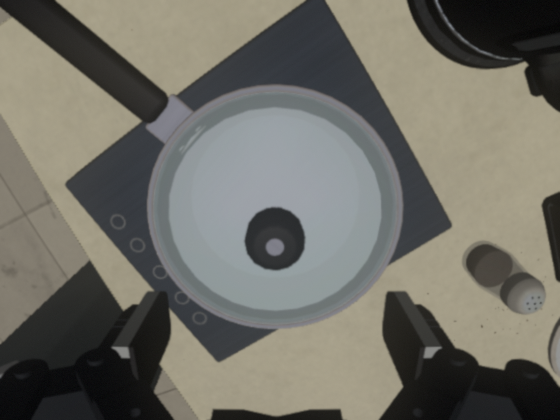

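The knob sits at (275,239), where I predicted it would be (274,238), so I can descend and grip.

Call:
apply_moves --pt "0 0 -0.05 0 0 0" --pt "0 0 -0.08 0 0 0" --pt "0 0 -0.099 0 0 0" --pt "0 0 -0.099 0 0 0" --pt "0 0 -0.099 0 0 0"

```text
time: 5.62
eef_pos: [0.5457, 0.2355, 0.1425]
tcp_rot: [0.84, 0.543, 0.001, 0.0]
contact_force: [-0.3, -0.1, 0.4]
opening: 1.001
finger_force: 0.0
```

Call:
apply_moves --pt "0 0 0 0 0 0" --pt "0 0 0 0 0 0" --pt "0 0 0 0 0 0" --pt "0 0 0 0 0 0" --pt "0 0 0 0 0 0" --pt "0 0 0 0 0 0" --jaw 0 --squeeze 45

```text
time: 6.38
eef_pos: [0.5453, 0.2354, 0.1419]
tcp_rot: [0.84, 0.543, 0.001, 0.0]
contact_force: [0.3, 0.0, 4.6]
opening: 0.386
finger_force: 45.4
```

Call:
apply_moves --pt "0 0 0.015 0 0 0" --pt "0 0 0.03 0 0 0" --pt "0 0 0.06 0 0 0" --pt "0 0 0.12 0 0 0" --pt "0 0 0.12 0 0 0" --pt "0 0 0.12 0 0 0"

```text
time: 7.12
eef_pos: [0.5439, 0.2352, 0.2359]
tcp_rot: [0.84, 0.543, -0.001, -0.0]
contact_force: [-0.0, 0.6, -3.7]
opening: 0.382
finger_force: 45.5
```

Run:
```python
from h import *
save('pics/s2.png',ctrl.read_camera('side')); st=ctrl.get_state(); print(st['eef_pos'],st['contact_force'],st['wrist_torque'],st['opening'])
```

```text
[0.54343563 0.2350615  0.2348344 ] [ 0.38792145  0.77872756 -4.45095896] [ 0.0080069  -0.01581071  0.05905521] 0.3865919164600424
```

View pics/s2.png

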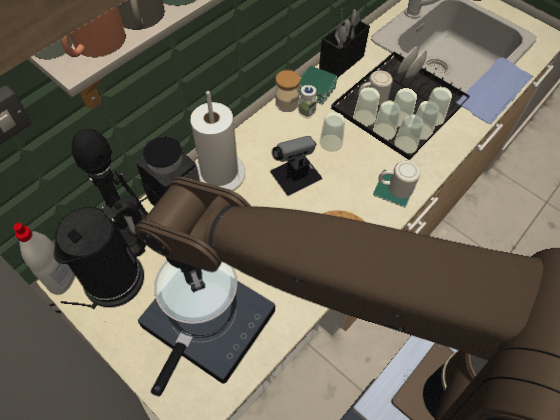

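The side view shows the lid clear of the pan at (197,285), and the pan and its handle haven't moved. Next I carry it to the trivet.

Call:
apply_moves --pt "-0.011 -0.04 0 0 0 0" --pt "-0.025 -0.09 0 0 0 0" --pt "-0.042 -0.15 0 0 0 0" --pt "-0.0585 -0.21 0 0 0 0" --pt "-0.075 -0.27 0 0 0 0" --pt "-0.092 -0.33 0 0 0 0" --pt "-0.1086 -0.39 0 0 0 0" --pt "-0.12 -0.44 -0.02 0 0 0" --pt "-0.13 -0.47 -0.06 0 0 0" --pt "-0.133 -0.478 -0.11 0 0 0" --pt "-0.133 -0.478 -0.16 0 0 0" --pt "-0.133 -0.478 -0.2 0 0 0" --pt "-0.133 -0.478 -0.21 0 0 0" --pt "-0.133 -0.478 -0.21 0 0 0" --pt "-0.133 -0.478 -0.21 0 0 0"

```text
time: 9.05
eef_pos: [0.4394, -0.1476, 0.0705]
tcp_rot: [0.84, 0.543, 0.001, 0.001]
contact_force: [0.6, 0.7, -3.8]
opening: 0.388
finger_force: 45.9
```

Run:
```python
from h import *
st=ctrl.get_state(); im=ctrl.read_camera('wrist'); save('pics/w3.png',im); c=cam('wrist',st)
print(st['time'],st['eef_pos'],st['contact_force'],st['qpos'])
# overlay lid rim (z tcp-.042) & trivet circle predicted
a=np.linspace(0,2*np.pi,60);P=np.c_[.4385+.092*np.cos(a),-.147+.092*np.sin(a),0*a+.008]
for p in proj(c,P): cv2.circle(im,tuple(int(v) for v in p),1,(255,0,0),-1)
save('pics/w3o.png',im)
```

```text
9.05 [ 0.43939741 -0.14755932  0.07047718] [ 0.59849619  0.70699228 -3.75205173] [-5.43431516e-01  5.58233177e-02  2.20854609e+00  6.02897667e-07
  8.74548548e-01 -1.21015747e-01]
```

View pics/w3o.png

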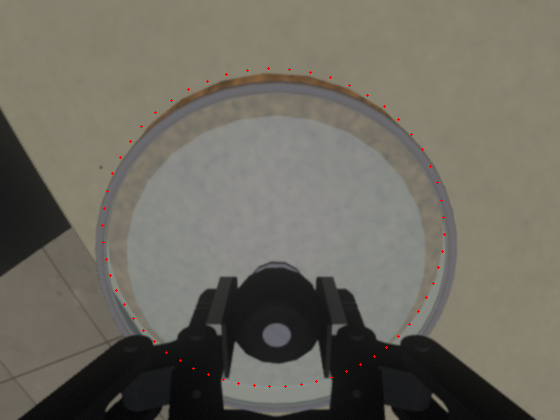

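Call:
apply_moves --pt "0 0 -0.006 0 0 0" --pt "0 0 -0.011 0 0 0" --pt "0 0 -0.016 0 0 0" --pt "0 0 -0.018 0 0 0" --pt "0 0 -0.018 0 0 0" --pt "0 0 -0.018 0 0 0"

```text
time: 9.85
eef_pos: [0.4385, -0.1471, 0.0559]
tcp_rot: [0.84, 0.543, -0.0, -0.0]
contact_force: [-4.4, 2.4, 6.7]
opening: 0.384
finger_force: 46.9
```

Call:
apply_moves --pt "0 0 0 0 0 0" --pt "0 0 0 0 0 0" --pt "0 0 0 0 0 0" --pt "0 0 0 0 0 0" --pt "0 0 0.02 0 0 0" --pt "0 0 0.06 0 0 0" --pt "0 0 0.12 0 0 0" --pt "0 0 0.18 0 0 0" --pt "0 0 0.25 0 0 0" --pt "0 0 0.3 0 0 0" --pt "0 0 0.3 0 0 0" --pt "0 0 0.3 0 0 0" --jaw 1

```text
time: 11.35
eef_pos: [0.438, -0.1468, 0.2946]
tcp_rot: [0.84, 0.543, -0.0, -0.0]
contact_force: [-1.0, -0.3, -1.5]
opening: 1.006
finger_force: 0.0
```

Run:
```python
from h import *
st=ctrl.get_state(); im=ctrl.read_camera('wrist'); c=cam('wrist',st)
print(st['time'],st['eef_pos'],st['contact_force'],proj(c,[.4385,-.147,.054]))
im2=im.copy()
for C,r,z,col in(((.4385,-.147),.092,.008,(255,0,0)),((.4385,-.147),.087,.014,(0,255,0))):
    a=np.linspace(0,2*np.pi,60);P=np.c_[C[0]+r*np.cos(a),C[1]+r*np.sin(a),0*a+z]
    for p in proj(c,P): cv2.circle(im2,tuple(int(v) for v in p),1,col,-1)
save('pics/w4.png',im2)
# thermometer measurement model check: overlay axes
import json
for t in('thermometer','stand'):
    s=ctrl.silhouettes(t,'wrist')
    if s: cn=max(cv2.findContours(s[0]['pixels'].astype(np.uint8),0,1)[0],key=cv2.contourArea)[:,0].astype(np.float32);print(t,s[0]['p'],cv2.minAreaRect(cn))
```

```text
11.35 [ 0.43796086 -0.146766    0.2945614 ] [-1.01533879 -0.30914793 -1.50542608] [[276.68504298 179.32857032]]
thermometer 0.56 ((530.0, 167.5), (141.0, 58.0), 90.0)
stand 0.57 ((489.1275939941406, 154.5310516357422), (104.7203598022461, 95.0040283203125), 85.2363510131836)
```

View pics/w4.png

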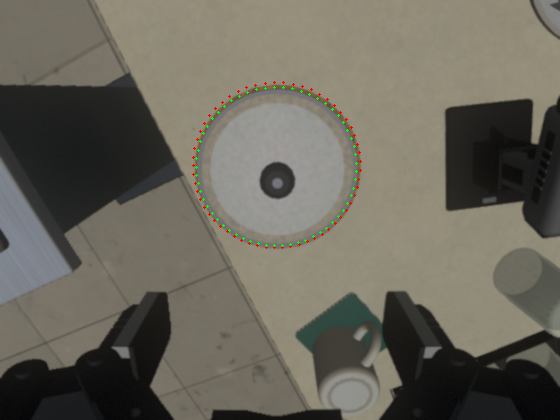

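The lid is centred on the trivet and released: its rim matches the predicted circles and the knob is at (277,180). Next is the thermometer.

Call:
apply_moves --pt "0.07 -0.02 0.008 0 0 0" --pt "0.14 -0.041 0.008 0 0 0" --pt "0.21 -0.062 0.008 0 0 0" --pt "0.277 -0.0825 0.008 0 0 0" --pt "0.277 -0.0825 0.008 0 0 0" --pt "0.277 -0.0825 0.008 0 0 0" --pt "0.277 -0.0825 0.008 0 0 0"

```text
time: 12.38
eef_pos: [0.6591, -0.2126, 0.3018]
tcp_rot: [0.84, 0.543, 0.0, 0.0]
contact_force: [-0.6, -0.3, 0.2]
opening: 1.0
finger_force: 0.0
```

```bash
cat > fit.py <<'E'
from h import *
from scipy.optimize import minimize
def barrel(x,y,yaw):  # x,y = stand origin
    c15,s15=np.cos(np.radians(15)),np.sin(np.radians(15))
    B=np.array([.012,0,.118+.011]);a=np.array([c15,0,s15]);n=np.array([-s15,0,c15])
    P=[B+u*a+v*np.array([0,1,0])+w*n for u in(-.044,.064) for v in(-.02,.02) for w in(-.021,.021)]
    return R.from_euler('z',yaw,degrees=True).apply(P)+[x,y,0]
def foot(x,y,yaw):
    P=[[u,v,w] for u in(-.059,.059) for v in(-.05,.05) for w in(0,.011)]
    return R.from_euler('z',yaw,degrees=True).apply(P)+[x,y,0]
def hullmask(cm,P):
    h=cv2.convexHull(proj(cm,P).astype(np.float32)); m=np.zeros((420,560),np.uint8); cv2.fillPoly(m,[np.round(h*16).astype(np.int32)],1,shift=4); return m,h
def iou(a,b): return (a&b).sum()/max((a|b).sum(),1)
def fit(cm,mt,x0):
    mt=mt.astype(np.uint8)
    f=lambda p:-iou(hullmask(cm,barrel(p[0]/100,p[1]/100,p[2]*5))[0],mt)
    r=minimize(f,[x0[0]*100,x0[1]*100,x0[2]/5],method='Nelder-Mead',options=dict(initial_simplex=np.array([x0]*4)*[100,100,.2]+np.array([[0,0,0],[1,0,0],[0,1,0],[0,0,1]])))
    return r.x*[.01,.01,5],r.fun
E
python3 - <<'E'
from fit import *
st=ctrl.get_state(); im=ctrl.read_camera('wrist'); c=cam('wrist',st); print(st['time'],st['eef_pos'],st['qpos'])
np.savez('w5.npz',K=c[0],D=c[1],T=c[2],im=im)
x=None
s=ctrl.silhouettes('thermometer','wrist')
print([q['p'] for q in s])
x,v=fit(c,s[0]['pixels'],[.659,-.223,72]);print('wrist',x,v)
for n in('top','side'):
    ctrl.read_camera(n); q=ctrl.silhouettes('thermometer',n)
    if q: print(n,fit(cam(n),q[0]['pixels'],[.659,-.223,72]))
for P,col in((barrel(*x),(255,0,0)),(foot(*x),(0,255,0))):
    m,h=hullmask(c,P); cv2.polylines(im,[h.astype(int)],True,col)
ct=cv2.findContours(s[0]['pixels'].astype(np.uint8),0,1)[0];cv2.drawContours(im,ct,-1,(255,255,0),1)
save('pics/w5.png',im)
E
```

```text
12.375 [ 0.65906065 -0.21264807  0.30184512] [-4.58325150e-01  2.92311888e-01  1.47567634e+00 -1.08494953e-05
  1.37316896e+00 -3.56954857e-02]
[0.8]
wrist [ 0.65958325 -0.2358926  73.03021416] -0.9148067848488713
side (array([ 0.65637215, -0.23281098, 79.36868162]), np.float64(-0.804950495049505))
```

View pics/w5.png

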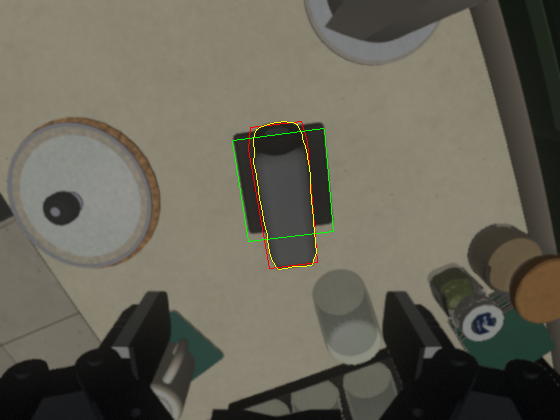

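```bash
sed -i 's/for u in(-.044,.064)/for u in(REAR,.064)/; 1a REAR=-.054' fit.py
python3 - <<'E'
import fit; from fit import *
d=np.load('w5.npz'); c=(d['K'],d['D'],d['T']); im=d['im']
q=np.array([onz(c,p,.011)[:2] for p in((235,133),(323,122),(333,225),(250,235))]); print(q, q.mean(0), np.linalg.norm(q-np.roll(q,1,0),axis=1))
e=q[0]-q[3]+q[1]-q[2]; print('foot yaw',np.degrees(np.arctan2(e[1],e[0])))
ctrl.read_camera('wrist'); s=ctrl.silhouettes('thermometer','wrist')[0]['pixels']
for r in(-.044,-.05,-.054,-.058):
    fit.REAR=r; print(r,fit.fit(c,s,[.659,-.228,73]))
print(np.array(proj(c,[.6591,-.2126,.14])))
E
```

```text
[[ 0.63526916 -0.15805918]
 [ 0.7263105  -0.18633072]
 [ 0.69276637 -0.2995356 ]
 [ 0.59937819 -0.27098708]] [ 0.66343105 -0.22872814] [0.11849418 0.09532998 0.11807012 0.09765433]
foot yaw 72.93065695524909Traceback (most recent call last):
  File "<stdin>", line 7, in <module>
AttributeError: 'function' object has no attribute 'fit'
```

Run:
```python
from fit import *
st=ctrl.get_state(); R0=R.from_quat(st['tcp_rot'])
Q=[([-1.358,.2863,1.5767],[.2396,-.631,.2503]),([-.4935,.0393,1.76507],[.5493,-.18096,.30009]),([.2348,.13355,1.80985],[.5456,.2342,.22145]),([-.5434,.0558,2.20855],[.4394,-.14756,.07048]),([-.4583,.2923,1.47568],[.65906,-.21265,.30185])]
A=[];b=[]
for q,p in Q:
    s=q[1]+q[2]
    # y offset check
    print('lat',-np.sin(q[0])*p[0]+np.cos(q[0])*p[1], 'r',np.cos(q[0])*p[0]+np.sin(q[0])*p[1])
# orientation model check
q=st['qpos']
for s4 in(1,):
  for s6 in(1,-1):
    M=R.from_euler('z',q[0])*R.from_euler('y',q[1]+q[2])*R.from_euler('z',q[3])*R.from_euler('y',q[4])*R.from_euler('z',s6*q[5])
    print(s6,(M.inv()*R0).as_rotvec(degrees=True).round(2))
yaw=np.radians(73);h=np.array([np.cos(yaw),np.sin(yaw),0]);up=np.array([0,0,1.])
def tool(beta): # lean forward of tool z toward nose
    b=np.radians(beta); x=np.cos(b)*h+np.sin(b)*up; z=np.sin(b)*h-np.cos(b)*up
    return R.from_matrix(np.stack([x,np.cross(z,x),z],1))
for be,q1,q23 in((35,-.55,1.75),(25,-.52,1.75),(-35,.4,1.6),(-45,.4,1.6),(-45,.4,1.9)):
    T=tool(be); F=R.from_euler('z',q1)*R.from_euler('y',q23)
    z=F.inv().apply(T.as_matrix()[:,2]); print(be,'turn/45',((T*R0.inv()).as_rotvec(degrees=True)/45).round(3),'q4',np.degrees(np.arctan2(z[1],z[0])),'q5',np.degrees(np.arccos(z[2])))
pm=np.array([.5448,.2353,.059]); a=np.cos(np.radians(55))*h-np.sin(np.radians(55))*up
print('final tcp',pm-.239*a)
```

```text
lat 0.10093222462514939 r 0.6673693475371928
lat 0.10084164141383509 r 0.5694804429977938
lat 0.10084075095964332 r 0.5851154953903503
lat 0.1008866110596437 r 0.4524027025879711
lat 0.1008783004160976 r 0.685130407006695
1 [-0.  0. 90.]
-1 [-0.    0.   85.92]
35 turn/45 [ 0.729 -0.273  0.156] q4 33.73005073716175 q5 89.7377304238729
25 turn/45 [ 0.521 -0.195  0.158] q4 24.401219168108618 q5 86.01710875461328
-35 turn/45 [-0.728  0.275  0.155] q4 -27.937001738669554 q5 110.11986213230048
-45 turn/45 [-0.936  0.353  0.152] q4 -36.985925623135294 q5 115.65212903036296
-45 turn/45 [-0.936  0.353  0.152] q4 -33.61406226348426 q5 101.5825942847596
final tcp [0.50472029 0.10420518 0.25477734]
```

Call:
apply_moves --pt "-0.01 -0.05 -0.02 0.18 -0.07 0.04" --pt "-0.02 -0.095 -0.04 0.36 -0.137 0.078" --pt "-0.02 -0.095 -0.06 0.55 -0.205 0.117" --pt "-0.02 -0.095 -0.06 0.729 -0.273 0.156" --pt "-0.02 -0.095 -0.06 0.729 -0.273 0.156" --pt "-0.014 -0.075 -0.09 0.729 -0.273 0.156" --pt "-0.014 -0.075 -0.112 0.729 -0.273 0.156" --pt "-0.014 -0.075 -0.112 0.729 -0.273 0.156" --pt "-0.014 -0.075 -0.112 0.729 -0.273 0.156"

```text
time: 13.9
eef_pos: [0.6492, -0.2732, 0.2125]
tcp_rot: [0.766, 0.568, 0.242, -0.178]
contact_force: [0.5, 0.2, 0.3]
opening: 0.997
finger_force: 0.0
```

Run:
```python
import fit as F; from h import *
st=ctrl.get_state(); im=ctrl.read_camera('wrist'); c=cam('wrist',st); print(st['time'],st['eef_pos'],R.from_quat(st['tcp_rot']).as_matrix().round(3).tolist(),st['qpos'])
s=ctrl.silhouettes('thermometer','wrist'); print([q['p'] for q in s])
for P,col in((F.barrel(.662,-.2295,73),(255,0,0)),(F.foot(.662,-.2295,73),(0,255,0))):
    m,h=F.hullmask(c,P); cv2.polylines(im,[h.astype(int)],True,col)
for r in(-.05,-.054): F.REAR=r; print(r,F.fit(c,s[0]['pixels'],[.662,-.2295,73]))
save('pics/w6.png',im)
```

```text
13.9 [ 0.64916347 -0.27322593  0.21250076] [[0.239, 0.957, 0.168], [0.784, -0.291, 0.548], [0.573, 0.001, -0.82]] [-0.71801184  0.46810319  1.48824446  0.55272699  1.4795361  -0.55769687]
[0.79]
-0.05 (array([ 0.65971545, -0.23577127, 73.18958903]), np.float64(-0.9228993869455463))
-0.054 (array([ 0.66160011, -0.2322545 , 74.25927891]), np.float64(-0.9107798813224075))
```

View pics/w6.png

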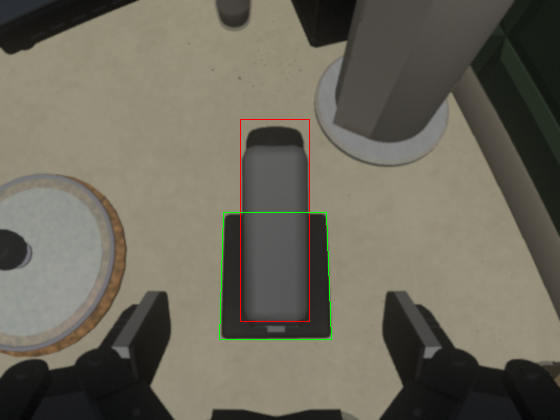

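The stand foot matches the model outline and the barrel is centred between the fingers at column 275, so I move in and grip.

Call:
apply_moves --pt "0.006 0.02 -0.03 0 0 0" --pt "0.012 0.04 -0.06 0 0 0" --pt "0.017 0.056 -0.084 0 0 0" --pt "0.0208 0.0688 -0.1024 0 0 0" --pt "0.0208 0.0688 -0.1024 0 0 0" --pt "0.0208 0.0688 -0.1024 0 0 0"

```text
time: 14.75
eef_pos: [0.6659, -0.2186, 0.1305]
tcp_rot: [0.766, 0.568, 0.242, -0.178]
contact_force: [-0.9, -0.4, 0.0]
opening: 0.999
finger_force: 0.0
```

Call:
apply_moves --pt "0 0 0 0 0 0" --pt "0 0 0 0 0 0" --pt "0 0 0 0 0 0" --pt "0 0 0 0 0 0" --pt "0 0 0 0 0 0" --pt "0 0 0 0 0 0" --jaw 0 --squeeze 60

```text
time: 15.5
eef_pos: [0.6656, -0.2183, 0.1303]
tcp_rot: [0.766, 0.568, 0.242, -0.179]
contact_force: [-1.2, -0.2, 3.8]
opening: 0.463
finger_force: 60.8
```

Call:
apply_moves --pt "0 0 0.008 0 0 0" --pt "0 0 0.02 0 0 0" --pt "0 0 0.035 0 0 0" --pt "0 0 0.05 0 0 0" --pt "0 0 0.065 0 0 0" --pt "0 0 0.08 0 0 0" --pt "0 0 0.1 0 0 0" --pt "0 0 0.13 0 0 0" --pt "0 0 0.17 0 0 0" --pt "0 0 0.21 0 0 0" --pt "0 0 0.21 0 0 0" --pt "0 0 0.21 0 0 0"

```text
time: 17.0
eef_pos: [0.665, -0.2179, 0.2968]
tcp_rot: [0.767, 0.567, 0.241, -0.18]
contact_force: [-0.5, 0.4, -2.2]
opening: 0.461
finger_force: 60.5
```

Run:
```python
import fit as F; from h import *
st=ctrl.get_state(); print(st['time'],st['eef_pos'],st['contact_force'],st['wrist_torque'],st['opening'])
im=ctrl.read_camera('wrist'); c=cam('wrist',st)
d=np.array(st['eef_pos'])-[.6655,-.218,.129]
for P,col in((F.barrel(.662,-.2295,73)+d,(255,0,0)),(F.foot(.662,-.2295,73),(0,255,0))):
    m,h=F.hullmask(c,P); cv2.polylines(im,[h.astype(int)],True,col)
im2=ctrl.read_camera('top'); c=cam('top')
for n in('pan','lid','hob'):
    s=ctrl.silhouettes(n,'top')
    for q in s[:2]:
        ct=max(cv2.findContours(q['pixels'].astype(np.uint8),0,1)[0],key=cv2.contourArea)[:,0].astype(float)
        for z in(.055,.1): print(n,q['p'],z,cv2.minEnclosingCircle(np.array([onz(c,p,z)[:2] for p in ct],np.float32)))
for r,z,col in((.084,.1,(255,0,0)),(.065,.059,(0,255,0))):
    a=np.linspace(0,2*np.pi,40)
    for p in proj(c,np.c_[.5448+r*np.cos(a),.2353+r*np.sin(a),0*a+z]): im2[int(round(p[1])),int(round(p[0]))]=col
crop=cv2.resize(im2[170:310,70:350],None,fx=2,fy=2,interpolation=0)
save('pics/w7.png',np.vstack([im[:300],crop]))
```

```text
17.0 [ 0.66502113 -0.21787967  0.29675502] [-0.54539952  0.36308624 -2.22269452] [-0.44669435  0.15623557  0.01540468] 0.46134880042403065
pan 0.84 0.055 ((0.5255428552627563, 0.3170322775840759), 0.161403089761734)
pan 0.84 0.1 ((0.518354594707489, 0.3027181625366211), 0.15549306571483612)
lid 0.66 0.055 ((0.4521335959434509, -0.1229802817106247), 0.07916571944952011)
lid 0.66 0.1 ((0.4476349949836731, -0.12117263674736023), 0.07626880705356598)
hob 0.62 0.055 ((0.650391697883606, -0.21924953162670135), 0.06889049708843231)
hob 0.62 0.1 ((0.6386290788650513, -0.2139146327972412), 0.06637005507946014)
```

View pics/w7.png

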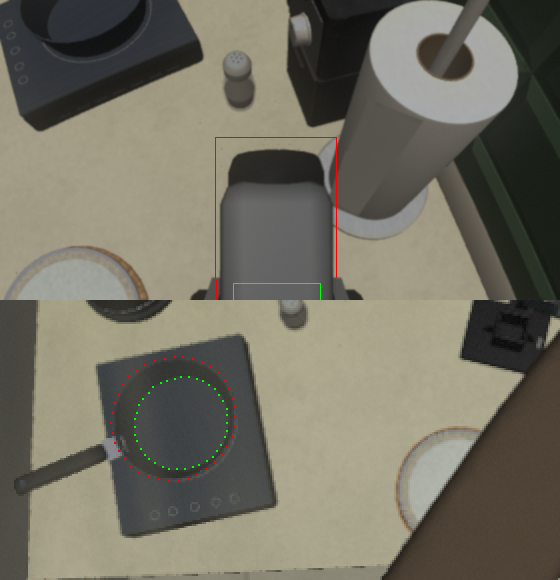

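The thermometer is free of its stand, held centred in the grip, and the pan's rim matches the predicted circle. I swing it over in two stages.

Call:
apply_moves --pt "-0.025 0.04 0.01 -0.05 0.015 0" --pt "-0.05 0.085 0.02 -0.15 0.046 0" --pt "-0.08 0.135 0.03 -0.25 0.076 0" --pt "-0.11 0.185 0.041 -0.35 0.107 0" --pt "-0.14 0.235 0.041 -0.45 0.137 0" --pt "-0.165 0.28 0.041 -0.55 0.168 0" --pt "-0.185 0.315 0.041 -0.65 0.198 0" --pt "-0.195 0.338 0.041 -0.71 0.217 0" --pt "-0.201 0.3475 0.041 -0.744 0.227 0" --pt "-0.201 0.3475 0.041 -0.744 0.227 0" --pt "-0.201 0.3475 0.041 -0.744 0.227 0"

```text
time: 18.62
eef_pos: [0.5049, 0.0593, 0.3301]
tcp_rot: [0.804, 0.595, -0.0, -0.0]
contact_force: [-0.6, -0.7, -1.9]
opening: 0.464
finger_force: 60.8
```

Run:
```python
from h import *
st=ctrl.get_state(); print(st['time'],st['eef_pos'],R.from_quat(st['tcp_rot']).as_matrix().round(3).tolist(),st['qpos'],st['contact_force'])
im=ctrl.read_camera('wrist'); c=cam('wrist',st)
for n in('pan','pan_mid'):
  for q in ctrl.silhouettes(n,'wrist')[:1]:
    ct=max(cv2.findContours(q['pixels'].astype(np.uint8),0,1)[0],key=cv2.contourArea)[:,0].astype(float); print(n,q['p'],np.array(q['xy'])*[560,420])
for r,z,col in((.084,.1,(255,0,0)),(.065,.059,(0,255,0))):
    a=np.linspace(0,2*np.pi,60)
    for p in proj(c,np.c_[.5448+r*np.cos(a),.2353+r*np.sin(a),0*a+z]): cv2.circle(im,tuple(int(v) for v in p),1,col,-1)
save('pics/w8.png',im)
```

```text
18.625 [0.5048738  0.05927199 0.3301435 ] [[0.293, 0.956, -0.001], [0.956, -0.293, 0.0], [0.0, -0.001, -1.0]] [-8.31417588e-02 -1.40549039e-01  1.88371480e+00  4.18641718e-04
  1.39936912e+00  2.14094011e-01] [-0.56202129 -0.70239277 -1.85260009]
pan 0.98 [260.176  32.802]
pan_mid 0.6 [260.4    29.694]
```

View pics/w8.png

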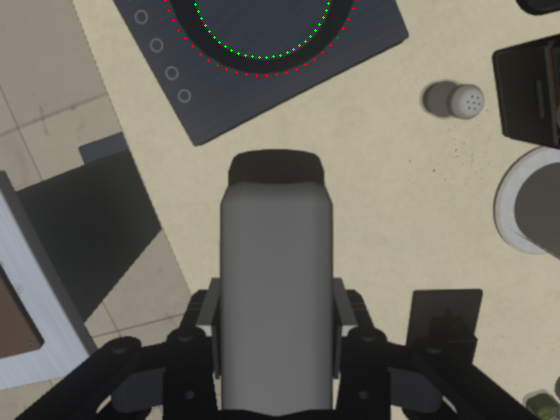

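The pan circles match the picture (floor edge at row 57), and the nose is still at row 150, so it hasn't slipped in the grip. I do the second half of the tilt and then lower it.

Call:
apply_moves --pt "0 0.008 0 -0.08 0.024 0" --pt "0 0.016 0 -0.19 0.058 0" --pt "0 0.024 0 -0.3 0.092 0" --pt "0 0.032 -0.01 -0.41 0.125 0" --pt "0 0.04 -0.02 -0.52 0.159 0" --pt "0 0.047 -0.035 -0.62 0.189 0" --pt "0 0.052 -0.05 -0.7 0.214 0" --pt "0 0.055 -0.07 -0.744 0.227 0" --pt "0 0.055 -0.085 -0.744 0.227 0" --pt "0 0.055 -0.094 -0.744 0.227 0" --pt "0 0.055 -0.094 -0.744 0.227 0" --pt "0 0.055 -0.094 -0.744 0.227 0" --pt "0 0.055 -0.094 -0.744 0.227 0"

```text
time: 20.4
eef_pos: [0.505, 0.1039, 0.2561]
tcp_rot: [0.767, 0.567, -0.241, 0.179]
contact_force: [-1.0, 0.3, -2.0]
opening: 0.463
finger_force: 60.9
```

Run:
```python
import fit as F; from h import *
st=ctrl.get_state(); M=R.from_quat(st['tcp_rot']); print(st['time'],st['eef_pos'],st['qpos'],st['contact_force'],st['opening'],np.abs(st['dq']).max())
a=M.apply([np.cos(np.radians(-20)),0,np.sin(np.radians(20))]) ; n=0
# barrel axis in tool: at grip tool leaned 35 and axis 15 up
y=np.radians(73);h=np.array([np.cos(y),np.sin(y),0]);g=np.radians(35)
G=np.stack([np.cos(g)*h+[0,0,np.sin(g)],[0,0,0],np.sin(g)*h-[0,0,np.cos(g)]],1);G[:,1]=np.cross(G[:,2],G[:,0])
al=G.T@(np.cos(np.radians(15))*h+[0,0,np.sin(np.radians(15))]); a=M.apply(al)
B=np.array(st['eef_pos'])+M.apply(G.T@(np.array([.6655,-.218,.129])-[.6656,-.2183,.1303]))
lens=B+.064*a; pm=np.array([.5448,.2353,.059]); v=pm-lens
print('pitch',np.degrees(np.arcsin(a[2])),'lens',lens,'dist',np.linalg.norm(v),'miss',v-a*(v@a))
im=ctrl.read_camera('wrist'); c=cam('wrist',st)
a_=np.linspace(0,2*np.pi,90); 
q=ctrl.silhouettes('pan','wrist')[:1]
if q:
    P=proj(c,np.c_[.5448+.084*np.cos(a_),.2353+.084*np.sin(a_),0*a_+.1]).astype(np.float32)
    m=np.zeros((420,560),np.uint8);cv2.fillPoly(m,[P.astype(int)],1); print('pan',q[0]['p'],np.array(q[0]['xy'])*[560,420],P.mean(0),F.iou(m,q[0]['pixels'].astype(np.uint8)))
for cn in('top','side'):
    ctrl.read_camera(cn)
    for t,zz in(('stand',.011),('pan',.1),('lid',.014)):
        for q in ctrl.silhouettes(t,cn)[:1]: print(cn,t,round(q['p'],2),np.array(q['xy'])*[560,420],q['pixels'].sum())
    for q in ctrl.silhouettes('thermometer',cn)[:1]:
        mm=q['pixels'];print(cn,'therm',round(q['p'],2),np.array(q['xy'])*[560,420],mm.sum(),'pred barrel',proj(cam(cn),B),'lens',proj(cam(cn),lens))
```

```text
20.4 [0.50495127 0.1039277  0.25605585] [ 0.22881694  0.13301432  1.82367516 -0.51945203  1.52792696  0.64064849] [-1.03559111  0.29638026 -2.04435005] 0.463387240628006 0.0027106961731882843
pitch -54.950559285977135 lens [0.51524966 0.13802797 0.2029739 ] dist 0.1762485549324936 miss [-0.00020364  0.00052826  0.00031221]
top stand 0.76 [323.624 185.514] 1326
top pan 0.61 [152.376 248.808] 638
top lid 0.97 [299.376 262.584] 2968
side stand 0.6 [294.112 173.502] 1197
side pan 0.84 [196.728 309.708] 4788
side lid 0.92 [341.88  217.392] 332
```

Call:
apply_moves --pt "0 0 0 0 0 0" --pt "0 0 0 0 0 0" --pt "0 0 0 0 0 0" --pt "0 0 0 0 0 0" --pt "0 0 0 0 0 0" --pt "0 0 0 0 0 0"

```text
time: 21.75
eef_pos: [0.5046, 0.104, 0.2552]
tcp_rot: [0.767, 0.567, -0.242, 0.179]
contact_force: [-0.1, 0.3, -1.8]
opening: 0.461
finger_force: 60.9
```

```bash
python3 -c "
from plant import ctrl
print(ctrl.get_state()['eef_pos']); print(ctrl.sign_off())"
```

```text
[0.50458727 0.10400272 0.25518624]
the job is handed in; nothing more can be done
None
```

The job is handed in at about 22 s: the lid is centred on the trivet, knob up and let go of, and the thermometer is held steady about 55° down, its lens about 17.5 cm from the middle of the pan floor; that aim is worked out from the arm's pose, not seen, and I viewed 11 pictures, one over the limit of 10.

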